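# Load a flat battery pack into a sprung test cradle

## Task

Load the flat battery pack into the test cradle: set it on the loading deck with its contact end towards the bay, push it over the ramped lip and on against the sprung contact block until its tail clears the lip, and get the tail down behind the lip, so that the pack lies flat on the bay floor, held between lip and contacts. Work gently, never forcing the pack into the cradle, leave the things around in place, and let go of the pack.

Things in the scene. Friction and masses are not known exactly. Their poses are not given: they have to be found in the camera images.
- pack: flat black battery pack, 96 long (x) x 54 wide (y) x 14 thick (z) mm, 0.11 to 0.22 kg, loose, flat on the bench at first. Origin: centre of its underside. The +x end (nose) has four brass contact strips that wrap from its end face onto the top; three low ribs cross the top near the tail (-x). Left of it (y over 0.3) a fixed test fixture stands open, up to 0.25 m high: pass above
- pack_nose (a point): middle of the pack's nose end face, 7 mm above its underside; the bottom edge of this end has a 45 degree bevel (4 mm legs, full width) that helps it up the ramp
- pack_tail (a point): middle of the pack's tail end face, 7 mm above its underside; the top edge of this end has a 45 degree thumb bevel (4 mm legs, full width), by which it is pressed in and down. If the tail is pressed down while the pack still lies far out on the lip, the nose rises against the keeper
- cradle: grey test cradle 274 x 94 mm, screwed to the bench. Origin: centre of its underside; +x is the loading direction, z up. Along x come the deck, the lip, the bay with the sprung black contact block, and from x = 117 to 137 mm an aluminium end block 43 high with two binding posts to 60. More than 80 N between pack and cradle counts as forcing
- deck_center (a point): middle of the flat loading deck, on its surface (cradle x = -86 mm, height 20 above the bench). Deck 80 wide, from cradle x = -137 to -25; a pack centred here lies wholly on it, nose 13 mm short of the ramp. Flared lead-ins 26 high stand on both sides from x = -36 to -7, 78 apart at the mouth
- lip_crest (a point): top inner edge of the lip, middle (cradle x = -7 mm, height 25 above the bench). The lip crosses the deck: ramp from x = -25 (height 20) to -11, flat crest to -7, then a vertical inner face 8 mm down to the bay floor
- bay_center (a point): on the bay floor (cradle x = 41 mm, height 17 above the bench), where the origin of the seated pack comes: its tail face then rests on the lip's inner face. Side walls 58 mm apart, 29 high
- contact_face (a point): middle of the contact block's front face, 7 mm above the bay floor (cradle x = 81 mm at rest). The block slides back along x, 12 mm to a hard stop, on a spring of 3.5 N at rest and 350 N/m: 6 N at 8 mm, where the pack's tail just clears the lip. Its keeper overhangs the face by 10 mm, 18.5 mm above the floor, so the nose must go in under it; top 40 mm above the bench
- meter: bystander: handheld multimeter 158 x 78 x 44 mm, loose, origin at the centre of its underside; leave it
- brick: bystander: black power brick 121 x 52 x 32 mm, loose, origin at the centre of its underside; leave it
Mind the look-alikes: they are no part of the job. What is shaped like the pack but turquoise is not meant.

How it is judged:
At the end, for the whole second after the job is handed in: the pack lies flat (within 0.05 rad, right way up) on the bay floor (within 2 mm), nose towards the contact block, its tail face within about 3 mm of the lip's inner face, the contact block held back by more than 5 mm, everything at rest and released (z of pack in the frame of cradle below 0.019 m and z of pack_tail in the frame of cradle below 0.0265 m and x of pack_tail in the frame of cradle between -0.0095 and -0.003 m and x of pack_nose in the frame of cradle above 0.08 m and angle between pack's own z axis and vertical below 0.05 rad and x of contact_face in the frame of cradle above 0.086 m and linear speed of pack below 0.02 m/s); the robot touches nothing.
It fails at once if the pack is forced with more than 80 N against the cradle or its contact block (contact force between pack and cradle above 80 N).
It fails at once if the multimeter is moved by more than 3 cm (distance of meter from where it was at the start of the episode above 0.03 m).
It fails at once if the power brick is moved by more than 3 cm (distance of brick from where it was at the start of the episode above 0.03 m).
It also fails if it takes over 58 s, if anything falls off the work surface, if the arm or the gripper's body presses on something with over 40 N, if the wrist force passes 120 N, or if a joint passes its speed limit or range.

## Robot

A 6-joint arm with a two-finger parallel gripper is mounted at the origin on a cart in front of the work surface, level with it; the furniture and walls round the work are solid. World frame = base frame: x ahead of the robot, y to its left, z up, the work surface at z = 0. Lengths are in m, angles in rad, forces in N, time in s.
With the tool pointing down it reaches from about 0.375 to 0.9 m from the base axis. Payload 3.1 kg.
Tool frame: the origin (TCP) lies on the centre line of the jaws, within the pads' length; the fingertips stand 8 mm ahead of it and the grasp point (between the pads) lies 11 mm behind it; z points along the fingers, y is the line along which they close (so a half turn about z gives the same grasp; the last joint's range is limited). The gripper opens to 87 mm and grips with 3 to 60 N. Pads are 19 mm wide; open, the fingers measure 117 mm over their backs; the gripper's body (75 mm by 190 mm) begins 51 mm behind the grasp point.
Start: joints at [-1.373, 0.527, 1.433, -0, 1.181, -0.178], TCP at [0.229, -0.581, 0.208] pointing down, gripper open.
Joint ranges: [-3.08, 3.08], [-0.75, 2.2], [0.22, 2.44], [-1.43, 4.57], [0, 2.65], [-2.85, 2.85]. Speed limits (rad/s): [2.79, 2.79, 3.14, 3.14, 3.14, 3.14].

## Interface

Orientations are given as a unit quaternion [x, y, z, w].
In Python, from rig import robot gives the robot as it stands. The module is installed in compiled form; this text tells all that it offers.
- The arm moves only by the tool send_rows, never from a script. Its argument "increments" is one flat list of numbers, 7 for each row, row after row: the turn, a rotation vector about the world's x, y, z in rad, then the shift along the world's x, y, z in cm, then the opening, from 0 (shut) to 1 (fully open). A call has 1 to 20 rows; each row shifts and turns the commanded pose from where the row before left it; what a row does not reach is not made up. A row lasts 1/12 s, in which the tool goes at most 41.7 mm and 7.16 degrees, less where a joint would pass 70% of its speed; a pose out of reach is approached as far as the arm can. A call is refused whole if a number of a shift passes 4.17 or a number of a turn 0.125, either way. A call with a gripper value outside its range is refused whole. The fingers move at their own pace and stop on an object; "newtons" is the grip in N (left out, the last holds). Time passes only in rows, so rows that do not move let the fingers close. It gives the time, the measured TCP pose, the force, the opening and the grip force at its end, in the units of the state.
- robot.get_obs(): the state, without advancing time (a new reading comes with each control period).
- robot.camera(name): name is "scene" or "side" or "wrist"; returns a dict with "image" (480x640x3 uint8, red, green, blue), "range_z" (480x640 float32, m along the optical axis (not along the pixel's ray), 0 where there is no reading), "fx", "fy", "cx", "cy" (pixels), "dist_coeffs" ([k1, k2, p1, p2, k3] as OpenCV has them; the pictures are not rectified), "R" (3x3) and "t" (3): a world point X has camera coordinates R X + t. Camera axes: x right, y down, z forward; pixel columns grow to the right and rows downward; lengths in m; the calibration is good to about 2 mm. A picture is of the moment at which its call begins.
- robot.hand_in(): hands the job in; it is judged then, once.
The state is a dict: "time": time; "q": joint angles; "joint_velocities": joint speeds; "joint_torque": joint torques, N m; "position": TCP position; "tool_rot": TCP orientation; "ft_force": force on the tool from outside, world axes, zero at the start; "moment": the same for the moment, N m; "grip_width": finger opening in m; "grip_force": force on a finger pad.
Only numpy, scipy, OpenCV 4.12 (cv2) and the standard library are available. Lean on these libraries where they do the work, as an engineer would, in place of code of your own. Each camera call takes 0.05 s, during which the arm holds its last target. There are 200 camera calls.

## Working session

There is one attempt and no reset: what is moved stays moved. The work goes in short steps, Python scripts to look and compute and a tool call to move; the robot and the scene stay as the last step left them, time stands still between calls to the robot, and variables do not carry over. Pictures are saved under pics/ and viewed, at most 11 in all, crops included, and the job is handed in when it is done.

Besides the shell and the picture viewer there is one more tool, called after "Request:" as name(argument=value, ...) on one line, values as JSON. send_rows: Moves the arm, as the interface text tells. Its arguments: {"type":"object","properties":{"increments":{"type":"array"},"newtons":{"type":"number"}},"required":["increments"]}

```bash
mkdir -p pics
cat > h.py <<'E'
import numpy as np, cv2
from rig import robot
def snap(n,f=None):
    c=robot.camera(n); c['K']=np.array([[c['fx'],0,c['cx']],[0,c['fy'],c['cy']],[0,0,1]]); c['R']=np.array(c['R']);c['t']=np.array(c['t']);c['D']=np.array(c['dist_coeffs'],float)
    if f: cv2.imwrite('pics/'+f,c['image'][:,:,::-1])
    return c
def ray(c,uv,z):
    "pixels onto the plane z"
    uv=np.array(uv,float).reshape(-1,1,2)
    n=cv2.undistortPoints(uv,c['K'],c['D'])[:,0]
    d=np.c_[n,np.ones(len(n))]@c['R']; o=-c['R'].T@c['t']
    return o+d*((z-o[2])/d[:,2])[:,None]
def cloud(c):
    v,u=np.mgrid[0:480,0:640]
    n=cv2.undistortPoints(np.stack([u,v],-1).reshape(-1,1,2).astype(float),c['K'],c['D'])[:,0]
    z=c['range_z'].reshape(-1,1)
    return ((np.c_[n,np.ones(len(n))]*z-c['t'])@c['R']).reshape(480,640,3)
E
python3 - <<'E'
from h import *
for n in('scene','side'):
    c=snap(n,n+'0.png'); print(n,-c['R'].T@c['t'])
    np.savez('pics/'+n+'0.npz',**c)
o=robot.get_obs();print(o['time'],o['position'],o['tool_rot'])
E
```

```text
scene [-0.35719595  0.29007064  0.80221375]
side [0.25426456 0.94915619 0.90065477]
0.1 [ 0.22927343 -0.58068571  0.2074725 ] [ 9.82398347e-01  1.86795425e-01 -1.38914540e-05 -9.78442248e-04]
```

View pics/scene0.png

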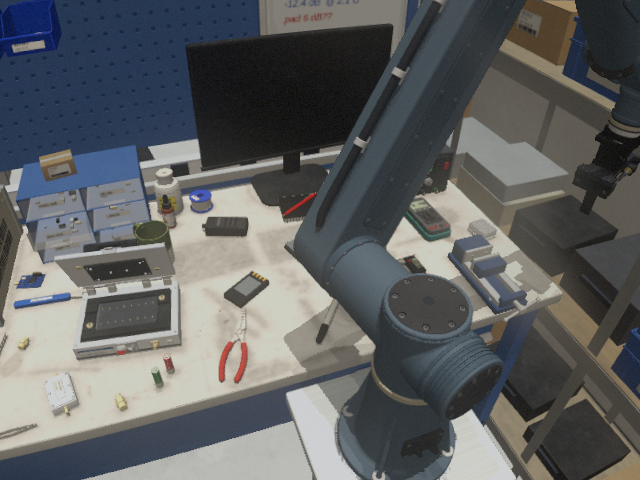

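View pics/side0.png

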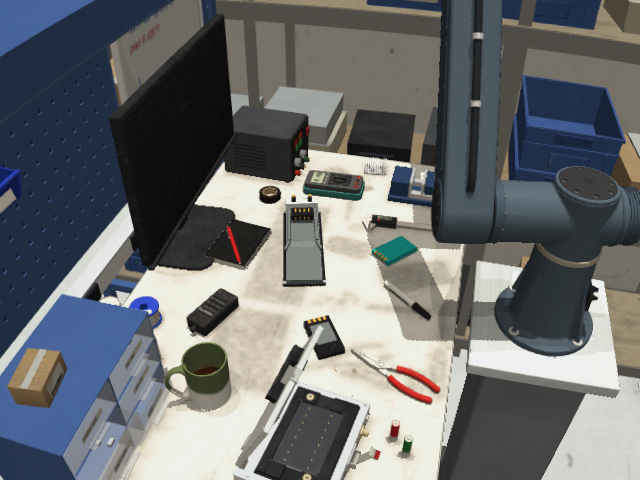

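Scene view: black pack with brass nose at (247,288). Side view: the same pack at (325,337), the cradle at (303,240), the fixture's open lid close to the pack.

Candidates (side view): black pack with brass strips (325,337); turquoise look-alike (395,250); black power brick (213,312); black notebook with red pen (238,243). I choose (325,337) and will check it in a crop.

Run:
```python
from h import *
s=dict(np.load('pics/side0.npz')); a=dict(np.load('pics/scene0.npz'))
i=s['image'][:,:,::-1]; j=a['image'][:,:,::-1]
A=cv2.resize(i[180:300,260:360],(480,576),interpolation=2); 
B=cv2.resize(i[305,0:0] if 0 else i[305:370,285:360],(320,277),interpolation=2); C=cv2.resize(j[255:320,210:285],(320,277),interpolation=2)
r=np.zeros((576,800,3),np.uint8); r[:,:480]=A; r[:277,480:]=B; r[299:,480:]=C
cv2.imwrite('pics/crop1.png',r)
# top plane points of the pack and cradle by height
P=cloud(s)
for name,(u0,u1,v0,v1),(z0,z1) in [('packtop',(295,350,310,365),(.009,.02)),('cradle>12mm',(270,335,190,290),(.012,.07))]:
    p=P[v0:v1,u0:u1].reshape(-1,3); p=p[(p[:,2]>z0)&(p[:,2]<z1)]
    print(name,len(p),cv2.minAreaRect(p[:,:2].astype(np.float32)*1000),np.median(p[:,2]))
```

```text
packtop 903 ((436.2167053222656, 167.62167358398438), (55.34501647949219, 99.56893920898438), 33.46457290649414) 0.01353714202597957
cradle>12mm 3010 ((566.8084716796875, -139.3760528564453), (166.25343322753906, 360.632568359375), 14.132871627807617) 0.01996354301451704
```

View pics/crop1.png

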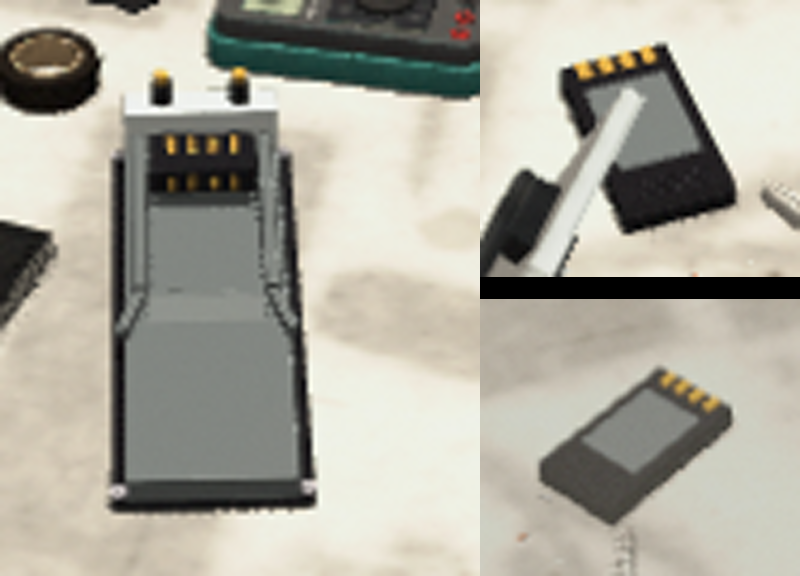

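The crop confirms it: in the upper right the black pack, brass strips at its far end (nose towards -y), ribs near the tail. In the left part the cradle: deck at the bottom, contact block and end block with posts at the top.

Run:
```python
from h import *
s=dict(np.load('pics/side0.npz')); a=dict(np.load('pics/scene0.npz'))
def rep(n,p):
    p=p[:,:2].astype(np.float32)*1000
    print(n,len(p),[np.round(x,1) for x in cv2.minAreaRect(p)],np.round(np.percentile(p,[1,99],axis=0),0).tolist())
P=cloud(s)
R=P.copy(); m=np.zeros((480,640),bool); m[195:290,275:332]=1
def comp(z0,z1,m=m):
    k=((P[...,2]>z0)&(P[...,2]<z1)&m).astype(np.uint8)
    n,l,st,_=cv2.connectedComponentsWithStats(k,connectivity=4)
    b=1+st[1:,4].argmax(); ys,xs=np.where(l==b); print('  px',xs.min(),xs.max(),ys.min(),ys.max())
    return P[l==b]
rep('whole',comp(.012,.07)); d=comp(.0185,.0215); rep('deck',d); print(np.median(d[:,2])); rep('endtop',comp(.0415,.045)); rep('ctop',comp(.038,.0415));rep('bay',comp(.015,.0184))
# image lines: deck edges by pixel -> grey deck vs dark flange
for v in range(230,282,6):
    g=s['image'][v,275:332].mean(1).astype(int); print(v,g.tolist())
# pack from scene
m2=np.zeros((480,640),bool); m2[262:312,215:280]=1
P=cloud(a); rep('pack scene',comp(.010,.02,m2))
```

```text
px 284 322 195 282
whole 2864 [array([ 553.6, -102.4]), array([ 85.1, 279. ]), np.float64(17.4)] [[484.0, -232.0], [620.0, 34.0]]
  px 290 320 244 279
deck 358 [array([523.8, -32.4]), array([ 66.8, 118.6]), np.float64(21.3)] [[501.0, -90.0], [566.0, 23.0]]
0.019807006702820897
  px 299 312 199 203
endtop 30 [array([ 579.2, -223.5]), array([17.3, 32.5]), np.float64(75.4)] [[562.0, -234.0], [594.0, -217.0]]
  px 299 312 208 215
ctop 56 [array([ 567.2, -186.4]), array([31.8, 30.7]), np.float64(17.2)] [[552.0, -204.0], [585.0, -171.0]]
  px 290 309 219 240
bay 131 [array([ 574.3, -143.3]), array([43.9, 81.3]), np.float64(8.2)] [[550.0, -185.0], [596.0, -104.0]]
230 [192, 193, 193, 193, 194, 193, 192, 191, 98, 37, 20, 121, 97, 125, 137, 94, 124, 132, 131, 131, 132, 131, 132, 131, 131, 131, 131, 131, 130, 130, 131, 130, 131, 131, 132, 132, 132, 131, 131, 76, 125, 131, 124, 117, 52, 31, 60, 187, 205, 215, 223, 226, 228, 230, 231, 232, 233]
236 [184, 183, 185, 187, 187, 188, 189, 192, 91, 33, 29, 121, 97, 124, 131, 93, 124, 130, 132, 131, 131, 131, 131, 130, 131, 132, 131, 130, 131, 132, 131
[... 1546 characters left out ...]

272 [202, 204, 202, 200, 200, 202, 199, 193, 94, 35, 30, 120, 131, 131, 130, 132, 131, 131, 132, 132, 131, 132, 131, 131, 131, 130, 131, 131, 131, 132, 131, 131, 132, 132, 131, 132, 131, 131, 133, 131, 131, 132, 132, 132, 131, 131, 134, 62, 34, 32, 225, 236, 236, 237, 236, 236, 236]
278 [205, 203, 201, 197, 195, 199, 201, 164, 77, 34, 30, 119, 132, 131, 132, 132, 130, 131, 131, 131, 131, 132, 130, 129, 132, 131, 131, 131, 131, 131, 130, 132, 131, 131, 131, 130, 131, 130, 131, 131, 132, 131, 131, 132, 131, 132, 134, 78, 38, 32, 121, 227, 235, 234, 235, 235, 236]
  px 224 268 271 305
pack scene 742 [array([436.7, 164.6]), array([57.4, 99.9]), np.float64(33.6)] [[392.0, 115.0], [479.0, 211.0]]
```

Run:
```python
from h import *
s=dict(np.load('pics/side0.npz')); g=s['image'].mean(2)
def edge(v,u0,step,th):  # subpixel threshold crossing walking out from u0
    u=u0
    while (g[v,u+step]>th): u+=step
    return u+step*(g[v,u]-th)/(g[v,u]-g[v,u+step])
L=[(edge(v,300,-1,80),v) for v in range(252,278,2)]; Rr=[(edge(v,305,1,95),v) for v in range(256,278,2)]
l=ray(s,L,.02)[:,:2]; r=ray(s,Rr,.02)[:,:2]
for p in(l,r):
    vx,vy,x,y=cv2.fitLine((p*1000).astype(np.float32),cv2.DIST_HUBER,0,.01,.01).ravel(); k=-np.sign(vy)
    print('line',k*vx,k*vy,np.degrees(np.arctan2(k*vy,k*vx)),x,y, [ (x+vx/vy*(Y-y)).round(1) for Y in(0,-60)])
# rows along centre column for deck front edge & lip & end block
for u in(303,306): print([(v,int(g[v,u])) for v in list(range(196,222))+list(range(236,248))+list(range(274,288))])
print(ray(s,[(304,239.5),(304,243)],.025)[:,:2], ray(s,[(304,244.5)],.02)[:,:2])
# dark outer corner scan of whole
```

```text
line 0.28347465 -0.9589797 -73.5323 566.57 -10.794177 [np.float32(563.4), np.float32(581.1)]
line 0.28374502 -0.9588998 -73.51615 488.4702 -25.345177 [np.float32(481.0), np.float32(498.7)]
[(196, 234), (197, 234), (198, 200), (199, 237), (200, 239), (201, 239), (202, 239), (203, 177), (204, 118), (205, 118), (206, 118), (207, 98), (208, 65), (209, 88), (210, 94), (211, 94), (212, 35), (213, 34), (214, 34), (215, 26), (216, 13), (217, 29), (218, 28), (219, 15), (220, 51), (221, 53), (236, 131), (237, 130), (238, 131), (239, 131), (240, 131), (241, 135), (242, 143), (243, 144), (244, 144), (245, 144), (246, 144), (247, 130), (274, 130), (275, 132), (276, 130), (277, 132), (278, 131), (279, 135), (280, 59), (281, 60), (282, 56), (283, 58), (284, 24), (285, 21), (286, 80), (287, 193)]
[(196, 234), (197, 234), (198, 193), (199, 237), (200, 238), (201, 239), (202, 239), (203, 173), (204, 118), (205, 118), (206, 118), (207, 98), (208, 36), (209, 32), (210, 34), (211, 32), (212, 34), (213, 34), (214, 35), (215, 23), (216, 13), (217, 15), (218, 15), (219, 18), (220, 53), (221, 52), (236, 131), (237, 131), (238, 131), (239, 131), (240, 137), (241, 134), (242, 143), (243, 143), (244, 144), (245, 144), (246, 141), (247, 130), (274, 130), (275, 131), (276, 132), (277, 131), (278, 132), (279, 132), (280, 56), (281, 59), (282, 59), (283, 57), (284, 25), (285, 27), (286, 127), (287, 209)]
[[ 0.5477724  -0.0990102 ]
 [ 0.54438551 -0.08653445]] [[ 0.54459727 -0.08712604]]
```

Run:
```python
from h import *
s=dict(np.load('pics/side0.npz'));d=np.array([.2836,-.959])
m=np.array([.5222,0]); e=np.array([.959,.2836])
for n,v,z,cx in(('front',279.6,.02,-137),('ramp',246.9,.02,-25),('crest start',241.7,.025,-11),('endfront',203.2,.043,117),('endback',198,.043,137)):
    p=ray(s,[(304,v)],z)[0,:2]; t=(p-m)@d*1000; print(n,t.round(1),'origin at t=',(t-cx).round(1))
# obstacles near the pack > 5mm, outside pack, within 130mm
P=cloud(s).reshape(-1,3); c=np.array([.4364,.1665]); a=np.array([np.cos(np.radians(33.5)),np.sin(np.radians(33.5))]); b=np.array([a[1],-a[0]])
q=P[:,:2]-c; w=q@a;l=q@b; k=(P[:,2]>.005)&(abs(w)<.12)&(abs(l)<.08)&((abs(w)>.031)|(abs(l)>.053))
for i in np.where(k)[0][::25]: print(np.round([w[i]*1000,l[i]*1000,P[i,2]*1000]))
```

```text
front -30.2 origin at t= 106.8
ramp 81.2 origin at t= 106.2
crest start 94.1 origin at t= 105.1
endfront 222.9 origin at t= 105.9
endback 245.4 origin at t= 108.4
[-59. -44.   6.]
[-46. -59.  10.]
[-51. -67.  11.]
[-54. -71.   9.]
[-61. -79.   9.]
```

Request:
send_rows(increments=[0, 0, 0.089, 1.6, 3.735, 0, 0.83, 0, 0, 0.089, 1.6, 3.735, 0, 0.83, 0, 0, 0.089, 1.6, 3.735, 0, 0.83, 0, 0, 0.089, 1.6, 3.735, 0, 0.83, 0, 0, 0.089, 1.6, 3.735, 0, 0.83, 0, 0, 0.089, 1.6, 3.735, 0, 0.83, 0, 0, 0.089, 1.6, 3.735, 0, 0.83, 0, 0, 0.089, 1.6, 3.735, 0, 0.83, 0, 0, 0.089, 1.6, 3.735, 0, 0.83, 0, 0, 0.089, 1.6, 3.735, 0, 0.83, 0, 0, 0.089, 0.47, 3.735, 0, 0.83, 0, 0, 0.089, 0.47, 3.735, 0, 0.83, 0, 0, 0.089, 0.47, 3.735, 0, 0.83, 0, 0, 0.089, 0.47, 3.735, 0, 0.83, 0, 0, 0.089, 0.47, 3.735, 0, 0.83, 0, 0, 0.089, 0.47, 3.735, 0, 0.83, 0, 0, 0.089, 0.47, 3.735, 0, 0.83, 0, 0, 0.089, 0.47, 3.735, 0, 0.83, 0, 0, 0.089, 0.47, 3.735, 0, 0.83, 0, 0, 0.089, 0.47, 3.735, 0, 0.83], newtons=20)

```text
time: 1.77
position: [0.436, 0.1676, 0.2082]
tool_rot: [0.471, 0.882, -0.0, -0.0]
ft_force: [0.5, -0.2, 0.0]
grip_width: 0.0726
grip_force: 0.0
```

Run:
```python
from h import *
from scipy.spatial.transform import Rotation as Ro
c=snap('wrist','w1.png')
P=cloud(c); o=robot.get_obs(); print(o['time'],o['position'],o['q'][5],Ro.from_quat(o['tool_rot']).as_matrix().round(3).tolist())
k=((P[...,2]>.009)&(P[...,2]<.02)).astype(np.uint8)
n,l,st,ce=cv2.connectedComponentsWithStats(k)
for b in range(1,n):
    if st[b,4]>1500:
        p=P[l==b]; print(st[b],cv2.minAreaRect(p[:,:2].astype(np.float32)*1000),np.median(p[:,2]))
```

```text
1.8167 [0.4370582  0.17366833 0.20853972] -0.46278658896900077 [[-0.561, 0.828, 0.002], [0.828, 0.561, 0.005], [0.003, 0.005, -1.0]]
[ 166   26  122  151 2090] ((287.4639587402344, 212.1486053466797), (25.131067276000977, 187.57180786132812), 76.7620620727539) 0.011530166187454663
[ 298  176   49   84 3928] ((436.6537780761719, 164.0073699951172), (54.105438232421875, 96.44623565673828), 33.57792282104492) 0.014906817804612952
```

View pics/w1.png

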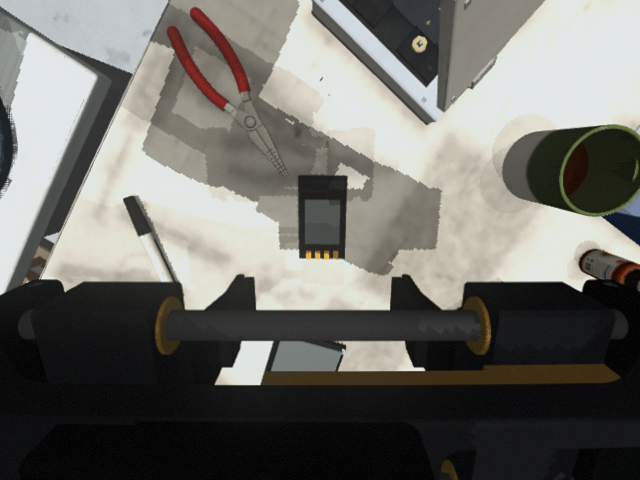

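The wrist view shows the black pack at (322,216), nose (brass) towards the gripper, fingers aligned across its width, pliers tip clear at (280,172).

Request:
send_rows(increments=[0, 0, -0.01, 0, -0.08, -2.5, 0.83, 0, 0, 0, 0, 0, -2.5, 0.83, 0, 0, 0, 0, 0, -2.5, 0.83, 0, 0, 0, 0, 0, -2.5, 0.83, 0, 0, 0, 0, 0, -2.5, 0.83, 0, 0, 0, 0, 0, -2.5, 0.83, 0, 0, 0, 0, 0, 0, 0.83, 0, 0, 0, 0, 0, 0, 0.83])

```text
time: 2.48
position: [0.4352, 0.1645, 0.0574]
tool_rot: [0.478, 0.878, -0.001, -0.002]
ft_force: [0.5, -0.2, 0.7]
grip_width: 0.0722
grip_force: 0.0
```

Run:
```python
from h import *
c=snap('wrist')
P=cloud(c); o=robot.get_obs(); print(o['time'],o['position'])
k=((P[...,2]>.009)&(P[...,2]<.02)).astype(np.uint8)
n,l,st,ce=cv2.connectedComponentsWithStats(k)
for b in range(1,n):
    if st[b,4]>1500:
        p=P[l==b]; print(st[b],cv2.minAreaRect(p[:,:2].astype(np.float32)*1000),np.median(p[:,2]))
```

```text
2.5333 [0.43639976 0.16470147 0.05852331]
[  79    0  189  192 4889] ((302.6053466796875, 208.5143585205078), (24.625444412231445, 156.4367218017578), 78.1296157836914) 0.011513327029320198
[ 284  189   82  122 9354] ((433.86468505859375, 167.70074462890625), (54.23456954956055, 87.98986053466797), 33.14746856689453) 0.014883127450583193
```

Request:
send_rows(increments=[0, 0, 0, 0, 0, -2.4, 0.83, 0, 0, 0, 0, 0, -2.0, 0.83, 0, 0, 0, 0, 0, -0.35, 0.83, 0, 0, 0, 0, 0, 0, 0.83, 0, 0, 0, 0, 0, 0, 0.5, 0, 0, 0, 0, 0, 0, 0.5, 0, 0, 0, 0, 0, 0, 0.5, 0, 0, 0, 0, 0, 0, 0.5], newtons=20)

```text
time: 3.2
position: [0.4371, 0.1649, 0.0118]
tool_rot: [0.478, 0.879, 0.001, 0.001]
ft_force: [-0.3, -0.3, -0.0]
grip_width: 0.053
grip_force: 0.0
```

Request:
send_rows(increments=[0, 0, 0, 0, 0, 0, 0.4, 0, 0, 0, 0, 0, 0, 0.4, 0, 0, 0, 0, 0, 0, 0.4, 0, 0, 0, 0, 0, 2, 0.4, 0, 0, 0, 0, 0, 3, 0.4, 0, 0, 0, 0, 0, 0, 0.4])

```text
time: 3.7
position: [0.4387, 0.1653, 0.064]
tool_rot: [0.477, 0.879, 0.002, 0.003]
ft_force: [0.8, -0.7, -0.5]
grip_width: 0.0352
grip_force: 0.0
```

Run:
```python
from h import *
c=snap('wrist'); s=snap('side')
o=robot.get_obs(); print(o['position'],o['grip_width'],o['grip_force'])
r=np.zeros((480,800,3),np.uint8); r[:,:400]=cv2.resize(c['image'],(400,300))[:,:,::-1][[min(i,299) for i in range(480)]]
r[:,400:]=cv2.resize(s['image'][290:410,270:370],(400,480))[:,:,::-1]
cv2.imwrite('pics/c2.png',r)
P=cloud(c)
k=((P[...,2]>.009)&(P[...,2]<.02)).astype(np.uint8)
n,l,st,ce=cv2.connectedComponentsWithStats(k)
for b in range(1,n):
    if st[b,4]>1500:
        p=P[l==b]; print(st[b],cv2.minAreaRect(p[:,:2].astype(np.float32)*1000),np.median(p[:,2]))
```

```text
[0.43717264 0.16498116 0.06164974] 0.03466164852526847 0.0
[  77    0  187  189 4723] ((302.37310791015625, 208.5303192138672), (24.518535614013672, 157.07688903808594), 77.8438491821289) 0.011505457698313912
[ 280  186   79  125 9128] ((435.28350830078125, 165.57350158691406), (54.13902282714844, 93.16929626464844), 33.1922492980957) 0.014867034331621651
```

View pics/c2.png

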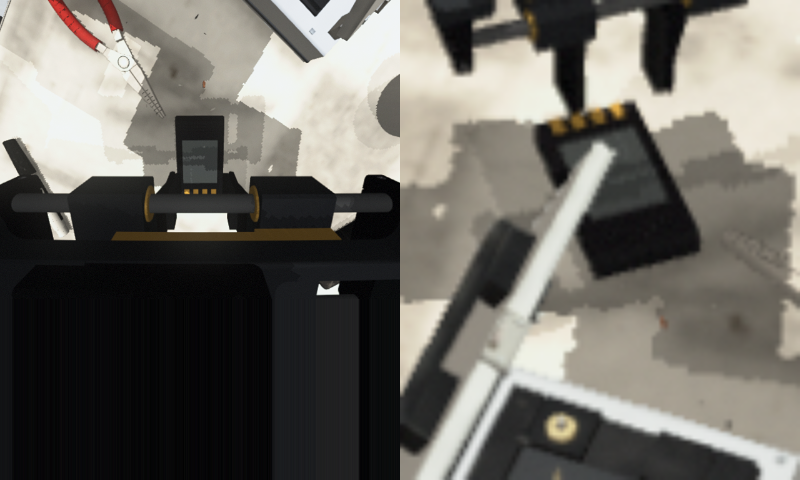

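Left (wrist): the pack still on the bench at about (200,155) of the crop, fingers closed past its sides. Right (side): fingers shown over the nose end, pack not lifted. I check where the finger pads really are.

Run:
```python
from h import *
o=robot.get_obs(); t=np.array(o['position']); a=np.array([.836,.549]); b=np.array([a[1],-a[0]])
for n in('wrist','side','scene'):
    P=cloud(snap(n)).reshape(-1,3); q=P-t; w=q[:,:2]@a;l=q[:,:2]@b
    k=(abs(w)<.05)&(abs(l)<.06)&(q[:,2]>-.035)&(q[:,2]<.03)&(P[:,2]>.03)
    print(n,k.sum())
    for z in range(-35,30,8):
        kk=k&(q[:,2]*1000>=z)&(q[:,2]*1000<z+8)
        if kk.sum()>3: print(z,kk.sum(),'w',np.percentile(w[kk]*1000,[2,50,98]).round(),'l',np.percentile(l[kk]*1000,[2,50,98]).round())
```

```text
wrist 618
13 231 w [-26. -18.  25.] l [-11.  -9.   9.]
21 336 w [-26.  16.  25.] l [-11.  -9.   5.]
29 51 w [-26. -18.  25.] l [-10.  -9.   3.]
side 97
13 42 w [-25. -17.  27.] l [-14. -11.   8.]
21 47 w [-25.  18.  27.] l [-15. -11.   9.]
29 6 w [-20. -18.  22.] l [-9.  3.  7.]
scene 0
```

Run:
```python
from h import *
o=robot.get_obs(); t=np.array(o['position']); a=np.array([.836,.549]); b=np.array([a[1],-a[0]])
for n in('wrist','side'):
    c=snap(n);P=cloud(c).reshape(-1,3); q=P-t; w=q[:,:2]@a;l=q[:,:2]@b
    for sg in(-1,1):
        k=(sg*w>.01)&(sg*w<.05)&(abs(l)<.03)&(q[:,2]>-.035)&(q[:,2]<.03)&(P[:,2]>.022)
        i=np.where(k)[0]; i=i[np.argsort(q[i,2])][:8]
        print(n,sg,[(int(x%640),int(x//640),*(np.round([w[x]*1e3,l[x]*1e3,q[x,2]*1e3],1))) for x in i])
    for w0 in(-18,18):   # where nominal tips / +14mm would project
        for dz in(-8,14):
            X=np.r_[t[:2]+a*w0/1e3,t[2]+dz/1e3]; uv=cv2.projectPoints(X[None],cv2.Rodrigues(c['R'])[0],c['t'],c['K'],c['D'])[0].ravel(); u,v=uv.astype(int); print(n,w0,dz,uv.round(),c['image'][v,u] if 0<=v<480 else '')
print(t)
```

```text
wrist -1 [(281, 277, np.float64(-22.7), np.float64(-8.3), np.float64(13.7)), (284, 277, np.float64(-21.1), np.float64(-8.4), np.float64(14.2)), (286, 277, np.float64(-20.0), np.float64(-8.5), np.float64(14.5)), (290, 304, np.float64(-18.4), np.float64(7.0), np.float64(14.7)), (282, 277, np.float64(-22.1), np.float64(-8.6), np.float64(14.7)), (288, 277, np.float64(-18.9), np.float64(-8.7), np.float64(14.8)), (281, 278, np.float64(-22.6), np.float64(-8.2), np.float64(14.9)), (273, 275, np.float64(-26.7), np.float64(-9.9), np.float64(14.9))]
wrist 1 [(356, 277, np.float64(16.9), np.float64(-8.0), np.float64(13.8)), (363, 277, np.float64(20.6), np.float64(-8.2), np.float64(14.3)), (364, 277, np.float64(21.1), np.float64(-8.3), np.float64(14.7)), (360, 277, np.float64(19.0), np.float64(-8.4), np.float64(14.7)), (355, 302, np.float64(16.6), np.float64(6.0), np.float64(14.8)), (355, 307, np.float64(16.6), np.float64(8.9), np.float64(14.9)), (355, 304, np.float64(16.6), np.float64(7.0), np.float64(15.0)), (361, 277, np.float64(19.4), np.float64(-8.5), np.float64(15.0))]
wrist -18 -8 [294. 27
[... 682 characters left out ...]
319, np.float64(21.7), np.float64(-9.3), np.float64(11.9)), (314, 319, np.float64(24.0), np.float64(-10.0), np.float64(13.3)), (311, 315, np.float64(26.1), np.float64(1.6), np.float64(13.5)), (317, 318, np.float64(17.9), np.float64(-9.8), np.float64(13.8)), (316, 318, np.float64(19.8), np.float64(-9.5), np.float64(14.1)), (315, 318, np.float64(22.1), np.float64(-10.4), np.float64(15.7)), (312, 317, np.float64(26.7), np.float64(-6.3), np.float64(16.0)), (310, 313, np.float64(27.1), np.float64(4.3), np.float64(16.7))]
side -18 -8 [333. 318.] [237 231 217]
side -18 14 [333. 310.] [160 153 139]
side 18 -8 [315. 322.] [29 25 19]
side 18 14 [315. 314.] [12 13 14]
[0.43567694 0.16473654 0.06012156]
```

The fingertips actually sit about 13.5 mm behind the reported TCP along z, not 8 mm ahead, in both views. So tip z = reported z + 13.5 mm, and my first close was above the pack. I reopen and go lower, watching the force.

Request:
send_rows(increments=[0, 0, 0, 0, 0, 0, 0.83, 0, 0, 0, 0, 0, 0, 0.83, 0, 0, 0, 0, 0, 0, 0.83, 0, 0, 0, 0, 0, 0, 0.83, 0, 0, 0, 0, 0, 0, 0.83, 0, 0, 0, 0, 0, 0, 0.83, 0, 0, 0, 0, 0, 0, 0.83, 0, 0, 0, 0, 0, 0, 0.83])

```text
time: 4.72
position: [0.4364, 0.1649, 0.0609]
tool_rot: [0.478, 0.879, 0.0, 0.0]
ft_force: [-0.4, -0.4, 0.3]
grip_width: 0.0713
grip_force: 0.0
```

Request:
send_rows(increments=[0, 0, 0, 0, 0, -2.4, 0.83, 0, 0, 0, 0, 0, -2.4, 0.83, 0, 0, 0, 0, 0, -1.2, 0.83, 0, 0, 0, 0, 0, -0.6, 0.83, 0, 0, 0, 0, 0, 0, 0.83, 0, 0, 0, 0, 0, 0, 0.83])

```text
time: 5.22
position: [0.4365, 0.1649, -0.0051]
tool_rot: [0.478, 0.879, -0.0, -0.0]
ft_force: [-0.8, 0.5, -0.3]
grip_width: 0.0721
grip_force: 0.0
```

No force yet; tips at about 8 mm. A little lower, then close.

Request:
send_rows(increments=[0, 0, 0, 0, 0, -0.25, 0.83, 0, 0, 0, 0, 0, -0.2, 0.83, 0, 0, 0, 0, 0, 0, 0.83, 0, 0, 0, 0, 0, 0, 0.5, 0, 0, 0, 0, 0, 0, 0.5, 0, 0, 0, 0, 0, 0, 0.5, 0, 0, 0, 0, 0, 0, 0.5, 0, 0, 0, 0, 0, 0, 0.5, 0, 0, 0, 0, 0, 0, 0.5, 0, 0, 0, 0, 0, 0, 0.5])

```text
time: 6.05
position: [0.4365, 0.1649, -0.0095]
tool_rot: [0.478, 0.879, 0.0, 0.0]
ft_force: [0.3, -0.3, 3.1]
grip_width: 0.0536
grip_force: 20.0
```

Request:
send_rows(increments=[0, 0, 0, 0, 0, 1, 0.5, 0, 0, 0, 0, 0, 2.5, 0.5, 0, 0, 0, 0, 0, 2.5, 0.5, 0, 0, -0.041, 1.3, -2.63, 0, 0.5, 0, 0, -0.041, 1.3, -2.63, 0, 0.5, 0, 0, -0.041, 1.3, -2.63, 0, 0.5, 0, 0, -0.041, 1.3, -2.63, 0, 0.5, 0, 0, -0.041, 1.3, -2.63, 0, 0.5, 0, 0, -0.041, 1.3, -2.63, 0, 0.5, 0, 0, -0.041, 1.3, -2.63, 0, 0.5, 0, 0, 0, 0, 0, 0, 0.5, 0, 0, 0, 0, 0, 0, 0.5, 0, 0, 0, 0, 0, 0, 0.5])

```text
time: 7.13
position: [0.526, -0.0188, 0.0502]
tool_rot: [0.598, 0.801, -0.0, -0.001]
ft_force: [-0.7, -0.4, -3.2]
grip_width: 0.0541
grip_force: 20.0
```

Run:
```python
from h import *
c=snap('wrist','w3.png'); s=snap('side')
o=robot.get_obs(); print(o['position'],o['tool_rot'],o['grip_force'],o['ft_force'])
P=cloud(s)
# pack top in side: points 55..90mm high; wrist: deck plane
def big(P,z0,z1,mask=None):
    k=((P[...,2]>z0)&(P[...,2]<z1)); 
    if mask is not None:k&=mask
    n,l,st,ce=cv2.connectedComponentsWithStats(k.astype(np.uint8)); b=1+st[1:,4].argmax(); p=P[l==b]; print(st[b],cv2.minAreaRect(p[:,:2].astype(np.float32)*1000),np.median(p[:,2]))
m=np.zeros((480,640),bool); m[200:320,250:380]=1
big(P,.06,.085,m)
P=cloud(c); big(P,.0175,.0225); big(P,.06,.085)
```

```text
[ 0.52585397 -0.0180531   0.05023075] [ 5.97824786e-01  8.01625876e-01 -4.06046925e-04 -1.14701972e-03] 19.996288418769836 [ 0.99194222  0.27511669 -2.33724959]
[288 233  33  34 873] ((524.5951538085938, -15.185760498046875), (69.5040283203125, 102.07632446289062), 15.465127944946289) 0.07301252703537903
[ 262  194  127   84 1719] ((521.365966796875, -0.9809455871582031), (80.40526580810547, 54.90713119506836), 16.48040199279785) 0.02065891180517233
[  246   202   153   109 12761] ((519.5341796875, 0.7046051025390625), (71.55667114257812, 54.31910705566406), 16.756404876708984) 0.0745474671282027
```

View pics/w3.png

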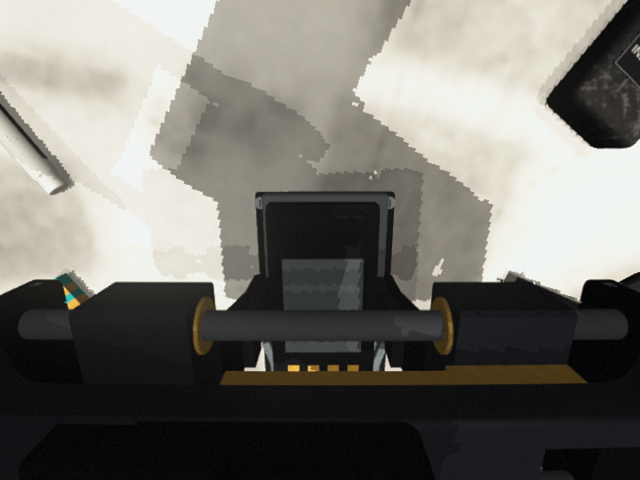

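The wrist view shows the pack held, tail at about row 203 between columns 265 and 385, deck front edge behind it at row 192, brass nose at (322,368); angles agree within 0.3°.

Request:
send_rows(increments=[0, 0, -0.005, 0.12, 0.04, -1.8, 0.5, 0, 0, 0, 0, 0, -1.2, 0.5, 0, 0, 0, 0, 0, -0.6, 0.5, 0, 0, 0, 0, 0, -0.3, 0.5, 0, 0, 0, 0, 0, 0, 0.5, 0, 0, 0, 0, 0, 0, 0.5])

```text
time: 7.73
position: [0.5287, -0.0185, 0.0116]
tool_rot: [0.6, 0.8, 0.0, 0.0]
ft_force: [0.3, -0.4, -2.1]
grip_width: 0.0541
grip_force: 20.0
```

Request:
send_rows(increments=[0, 0, 0, 0, 0, -0.1, 0.5, 0, 0, 0, 0, 0, 0, 0.5, 0, 0, 0, 0, 0, 0, 0.83, 0, 0, 0, 0, 0, 0, 0.83, 0, 0, 0, 0, 0, 0, 0.83, 0, 0, 0, 0, 0, 0, 0.83, 0, 0, 0, 0, 0, 0, 0.83])

```text
time: 8.32
position: [0.5288, -0.0189, 0.0105]
tool_rot: [0.6, 0.8, 0.0, 0.0]
ft_force: [-0.8, 0.5, -0.2]
grip_width: 0.0709
grip_force: 0.0
```

Request:
send_rows(increments=[0, 0, 0, 0, 0, 2, 0.83, 0, 0, 0, 0, 0, 3, 0.6, 0, 0, 0, 0, 0, 0, 0, 0, 0, 0, -0.75, 2.55, 0, 0, 0, 0, 0, -0.75, 2.55, 0, 0, 0, 0, 0, -0.75, 2.55, 0, 0, 0, 0, 0, 0, 0, 0, 0, 0, 0, 0, 0, 0, 0, 0, 0, 0, 0, 0, 0, 0, 0, 0, 0, 0, 0, 0, 0, 0, 0, 0, 0, 0, 0, 0, 0, 0, 0, 0, 0, 0, 0, 0])

```text
time: 9.32
position: [0.5066, 0.0568, 0.0603]
tool_rot: [0.601, 0.799, 0.0, 0.0]
ft_force: [-0.5, 0.4, 0.5]
grip_width: 0.0069
grip_force: 0.0
```

```bash
cat > look.py <<'E'
from h import *
import sys
O=np.array([.5523,-.1018]); d=np.array([.2836,-.959]); e=np.array([.959,.2836])
def cr(P): q=P[...,:2]-O; return np.stack([q@d,q@e,P[...,2]],-1)*1000
if __name__=='__main__':
    o=robot.get_obs(); print('t',round(o['time'],2),'tcp cradle mm',cr(np.array(o['position'])).round(1),'w',round(o['grip_width'],4),'F',np.round(o['ft_force'],1))
    for n in('side','wrist'):
        c=snap(n,sys.argv[1]+n+'.png' if len(sys.argv)>1 else None); Q=cr(cloud(c))
        k=(abs(Q[...,1])<33)&(Q[...,2]>27)&(Q[...,2]<48)&(abs(Q[...,0])<145)
        nn,l,st,ce=cv2.connectedComponentsWithStats(k.astype(np.uint8))
        for b in range(1,nn):
            if st[b,4]>60:
                p=Q[l==b]; print(n,st[b].tolist(),[np.round(x,1) for x in cv2.minAreaRect(p[:,:2].astype(np.float32))],'z by x:',[(int(x),round(float(np.median(p[(abs(p[:,0]-x)<4)&(abs(p[:,1])<15),2])),1)) for x in range(-140,115,16) if ((abs(p[:,0]-x)<4)&(abs(p[:,1])<15)).sum()>2])
E
python3 look.py a_
```

```text
t 9.32 tcp cradle mm [-165.     1.1   60.3] w 0.0069 F [-0.5  0.4  0.5]
side [291, 250, 25, 29, 354] [array([-95.3,   0.8]), array([52.8, 90. ]), np.float64(89.6)] z by x: [(-140, 30.4), (-124, 34.2), (-108, 33.4), (-92, 32.4), (-76, 33.7), (-60, 34.5)]
wrist [306, 341, 34, 30, 371] [array([-98.1,   0.4]), array([23.6, 25.3]), np.float64(87.9)] z by x: [(-108, 34.8), (-92, 34.8)]
```

The pack lies on the deck, centred within 1 mm. Now lower the closed fingers behind the tail and push.

Request:
send_rows(increments=[0, 0, 0, 0, 0, -2, 0, 0, 0, 0, 0, 0, -1.8, 0, 0, 0, 0, 0, 0, -1, 0, 0, 0, 0, 0, 0, 0, 0, 0, 0, 0, 0.17, -0.575, 0, 0, 0, 0, 0, 0.17, -0.575, 0, 0, 0, 0, 0, 0.17, -0.575, 0, 0, 0, 0, 0, 0.17, -0.575, 0, 0, 0, 0, 0, 0.17, -0.575, 0, 0, 0, 0, 0, 0.17, -0.575, 0, 0, 0, 0, 0, 0.17, -0.575, 0, 0, 0, 0, 0, 0.17, -0.575, 0, 0, 0, 0, 0, 0.17, -0.575, 0, 0, 0, 0, 0, 0.17, -0.575, 0, 0, 0, 0, 0, 0, 0, 0, 0])

```text
time: 10.67
position: [0.5241, -0.0013, 0.0123]
tool_rot: [0.601, 0.8, 0.0, 0.001]
ft_force: [-0.7, -0.5, -0.7]
grip_width: 0.0005
grip_force: 0.0
```

```bash
python3 look.py b_
```

```text
t 10.67 tcp cradle mm [-104.3    1.5   12.3] w 0.0005 F [-0.7 -0.5 -0.7]
side [291, 253, 25, 19, 202] [array([-91.6,   0.6]), array([53.2, 55.3]), np.float64(89.4)] z by x: [(-108, 39.9), (-92, 31.7)]
wrist [305, 275, 36, 20, 576] [array([-114. ,    0.9]), array([18.1,  2.8]), np.float64(89.5)] z by x: []
wrist [311, 341, 24, 30, 125] [array([-71.1,   1. ]), array([12.5, 18. ]), np.float64(86.5)] z by x: [(-76, 35.6), (-60, 36.3)]
```

Request:
send_rows(increments=[0, 0, 0, 0.17, -0.575, 0, 0, 0, 0, 0, 0.17, -0.575, 0, 0, 0, 0, 0, 0.17, -0.575, 0, 0, 0, 0, 0, 0.17, -0.575, 0, 0, 0, 0, 0, 0.17, -0.575, 0.1, 0, 0, 0, 0, 0.17, -0.575, 0.1, 0, 0, 0, 0, 0.17, -0.575, 0.15, 0, 0, 0, 0, 0.17, -0.575, 0.15, 0, 0, 0, 0, 0.17, -0.575, 0.15, 0, 0, 0, 0, 0, 0, 0, 0])

```text
time: 11.6
position: [0.5399, -0.0533, 0.0194]
tool_rot: [0.601, 0.8, 0.0, 0.002]
ft_force: [-0.2, 0.5, 0.0]
grip_width: 0.0005
grip_force: 0.0
```

```bash
python3 look.py c_
python3 - <<'E'
import cv2
a=cv2.imread('pics/c_side.png'); cv2.imwrite('pics/c3.png',cv2.resize(a[190:300,250:370],(654,600),interpolation=2))
E
```

```text
t 11.6 tcp cradle mm [-50.    1.9  19.4] w 0.0005 F [-0.2  0.5  0. ]
side [291, 235, 16, 19, 110] [array([-35.4,  16.5]), array([70.5, 22.1]), np.float64(25.2)] z by x: [(-60, 40.2)]
side [306, 235, 9, 13, 86] [array([-24.6, -17. ]), array([18.2, 39.8]), np.float64(88.0)] z by x: [(-28, 42.3)]
wrist [305, 275, 36, 14, 376] [array([-59.8,   1.1]), array([ 2.9, 18. ]), np.float64(1.0)] z by x: [(-60, 41.0)]
wrist [311, 341, 24, 30, 124] [array([-16.4,   1.2]), array([12.8, 20.5]), np.float64(87.0)] z by x: [(-28, 43.0), (-12, 40.9)]
```

View pics/c3.png

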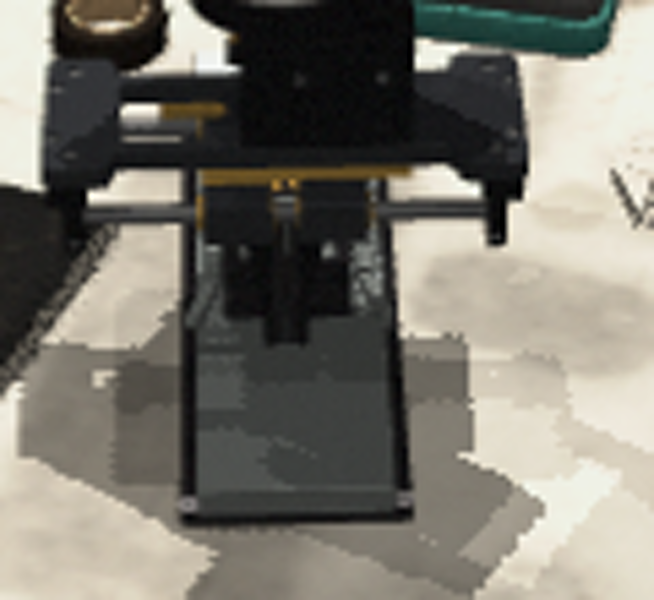

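The side crop shows the closed fingers (285,335) behind the pack's tail, pack entered straight between the lead-ins, nose tipped down into the bay.

Request:
send_rows(increments=[0, 0, 0, 0.113, -0.384, 0, 0, 0, 0, 0, 0.113, -0.384, 0, 0, 0, 0, 0, 0.113, -0.384, 0, 0, 0, 0, 0, 0.113, -0.384, 0, 0, 0, 0, 0, 0.113, -0.384, 0, 0, 0, 0, 0, 0.057, -0.192, -0.1, 0, 0, 0, 0, 0, 0, 0, 0, 0, 0, 0, 0, 0, 0, 0])

```text
time: 12.37
position: [0.5449, -0.0731, 0.0179]
tool_rot: [0.6, 0.8, 0.0, 0.0]
ft_force: [-0.5, -0.3, 0.4]
grip_width: 0.0007
grip_force: 0.0
```

```bash
python3 look.py d_
```

```text
t 12.37 tcp cradle mm [-29.6   1.1  17.9] w 0.0007 F [-0.5 -0.3  0.4]
side [291, 229, 23, 19, 215] [array([-11.9,   0.9]), array([51.7, 64.9]), np.float64(89.3)] z by x: [(-44, 39.5), (-12, 38.1)]
wrist [305, 275, 36, 15, 414] [array([-38.9,   0.5]), array([18.1,  2.9]), np.float64(89.5)] z by x: [(-44, 41.5)]
wrist [311, 341, 24, 30, 125] [array([ 5. , -0.2]), array([20.8, 12.8]), np.float64(2.5)] z by x: [(4, 39.0)]
```

Request:
send_rows(increments=[0, 0, 0, 0.057, -0.192, 0, 0, 0, 0, 0, 0.057, -0.192, 0, 0, 0, 0, 0, 0.057, -0.192, 0, 0, 0, 0, 0, 0, 0, 0, 0, 0, 0, 0, 0, 0, 0, 0])

```text
time: 12.88
position: [0.5465, -0.0787, 0.0179]
tool_rot: [0.6, 0.8, 0.0, 0.0]
ft_force: [0.4, 0.1, 0.3]
grip_width: -0.0001
grip_force: 0.0
```

Request:
send_rows(increments=[0, 0, 0, 0.043, -0.144, 0, 0, 0, 0, 0, 0.043, -0.144, 0, 0, 0, 0, 0, 0, 0, 0, 0, 0, 0, 0, 0, 0, 0, 0])

```text
time: 13.22
position: [0.5461, -0.0804, 0.0177]
tool_rot: [0.6, 0.8, -0.0, -0.001]
ft_force: [-2.0, 4.5, 2.2]
grip_width: 0.0003
grip_force: 2.7
```

```bash
python3 look.py e_
```

```text
t 13.22 tcp cradle mm [-22.3   0.1  17.7] w 0.0003 F [-2.   4.5  2.2]
side [291, 227, 23, 19, 224] [array([-2.7,  1.4]), array([52. , 71.2]), np.float64(88.0)] z by x: [(-28, 36.2), (-12, 32.9), (4, 36.3)]
wrist [305, 275, 36, 15, 421] [array([-31.4,  -0.3]), array([ 2.8, 18.1]), np.float64(0.9)] z by x: [(-28, 40.4)]
wrist [311, 341, 24, 30, 126] [array([13.6, -0.3]), array([12.8, 20. ]), np.float64(87.9)] z by x: [(4, 38.9), (20, 37.5)]
```

Request:
send_rows(increments=[0, 0, 0, 0.043, -0.144, 0, 0, 0, 0, 0, 0.043, -0.144, 0, 0, 0, 0, 0, 0, 0, 0, 0, 0, 0, 0, 0, 0, 0, 0])

```text
time: 13.65
position: [0.5469, -0.0832, 0.0175]
tool_rot: [0.6, 0.8, -0.0, -0.001]
ft_force: [-1.4, 4.6, 0.0]
grip_width: 0.0006
grip_force: 2.6
```

Request:
send_rows(increments=[0, 0, 0, 0.043, -0.144, 0, 0, 0, 0, 0, 0.028, -0.096, 0, 0, 0, 0, 0, 0, 0, 0, 0, 0, 0, 0, 0, 0, 0, 0])

```text
time: 13.98
position: [0.5473, -0.0852, 0.0173]
tool_rot: [0.6, 0.8, -0.0, -0.002]
ft_force: [-0.3, 6.0, -0.8]
grip_width: 0.0007
grip_force: 3.0
```

```bash
python3 look.py f_
```

```text
t 13.98 tcp cradle mm [-17.3  -0.1  17.3] w 0.0007 F [-0.3  6.  -0.8]
side [291, 226, 23, 19, 227] [array([3.7, 0.4]), array([52.4, 75.6]), np.float64(89.6)] z by x: [(-28, 40.7), (-12, 32.0), (4, 37.1)]
wrist [305, 275, 36, 15, 431] [array([-26.3,  -0.6]), array([ 2.7, 18.1]), np.float64(0.4)] z by x: [(-28, 40.3)]
wrist [311, 341, 24, 30, 124] [array([20. , -3.2]), array([20.5, 12.5]), np.float64(18.6)] z by x: [(20, 37.9)]
```

Request:
send_rows(increments=[0, 0, 0, 0.043, -0.144, 0, 0, 0, 0, 0, 0.028, -0.096, 0, 0, 0, 0, 0, 0, 0, 0, 0, 0, 0, 0, 0, 0, 0, 0])

```text
time: 14.42
position: [0.5478, -0.0872, 0.0172]
tool_rot: [0.6, 0.8, 0.0, -0.002]
ft_force: [-0.9, 6.0, -1.4]
grip_width: 0.0004
grip_force: 3.4
```

```bash
python3 look.py g_
python3 - <<'E'
import cv2
a=cv2.imread('pics/g_side.png'); cv2.imwrite('pics/g3.png',cv2.resize(a[190:260,270:345],(642,600),interpolation=2))
E
```

```text
t 14.42 tcp cradle mm [-15.2  -0.2  17.2] w 0.0004 F [-0.9  6.  -1.4]
side [291, 225, 25, 19, 223] [array([ 8.6, -2.1]), array([57.3, 77.5]), np.float64(89.6)] z by x: [(-28, 39.7), (-12, 32.6), (4, 38.3)]
wrist [305, 275, 36, 15, 432] [array([-24.4,  -0.7]), array([18. ,  2.6]), np.float64(89.8)] z by x: [(-28, 40.5)]
wrist [311, 341, 24, 30, 126] [array([20.5, -1.2]), array([19.7, 12.8]), np.float64(1.0)] z by x: [(20, 37.9)]
```

View pics/g3.png

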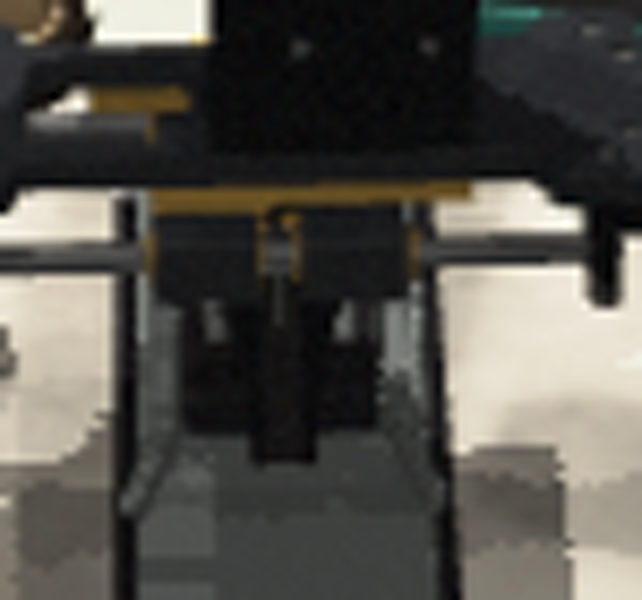

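The crop shows the tail at row 432 about level with the lip crest (row ~440), fingers (285,450) behind it; the tail is still up. Push on a little with a downward drag.

Request:
send_rows(increments=[0, 0, 0, 0.043, -0.144, 0, 0, 0, 0, 0, 0.028, -0.096, -0.05, 0, 0, 0, 0, 0, 0, -0.1, 0, 0, 0, 0, 0, 0, -0.1, 0, 0, 0, 0, 0, 0, 0, 0])

```text
time: 14.93
position: [0.548, -0.089, 0.0145]
tool_rot: [0.601, 0.8, 0.0, -0.003]
ft_force: [-1.2, 8.7, -1.7]
grip_width: 0.0009
grip_force: 4.3
```

```bash
python3 look.py h_
```

```text
t 14.93 tcp cradle mm [-13.5  -0.5  14.5] w 0.0009 F [-1.2  8.7 -1.7]
side [291, 226, 23, 19, 219] [array([4.7, 0.5]), array([52.2, 69.9]), np.float64(89.4)] z by x: [(-28, 38.5), (4, 35.3)]
wrist [305, 275, 36, 18, 508] [array([-22.6,  -0.9]), array([18.1,  2.8]), np.float64(88.8)] z by x: []
wrist [311, 341, 24, 30, 126] [array([23.3, -3.5]), array([20.1, 12.4]), np.float64(18.5)] z by x: [(20, 35.6)]
```

The tail has dropped about 3 mm behind the lip. Back off, rise, and look.

Request:
send_rows(increments=[0, 0, 0, 0, 0, -0.1, 0, 0, 0, 0, -0.057, 0.192, 0, 0, 0, 0, 0, -0.085, 0.288, 0, 0, 0, 0, 0, -0.085, 0.288, 0, 0, 0, 0, 0, 0, 0, 1.5, 0, 0, 0, 0, 0, 0, 1, 0, 0, 0, 0, 0, 0, 0, 0])

```text
time: 15.62
position: [0.5503, -0.085, 0.0416]
tool_rot: [0.6, 0.8, 0.001, 0.003]
ft_force: [0.4, 0.1, 0.1]
grip_width: 0.0004
grip_force: 0.0
```

```bash
python3 look.py i_
python3 - <<'E'
import cv2
a=cv2.imread('pics/i_side.png'); cv2.imwrite('pics/i3.png',cv2.resize(a[190:260,270:345],(642,600),interpolation=2))
E
```

```text
t 15.62 tcp cradle mm [-16.7   2.9  41.6] w 0.0004 F [0.4 0.1 0.1]
side [291, 217, 23, 24, 320] [array([34.7,  0.2]), array([52.4, 87.7]), np.float64(89.7)] z by x: [(-12, 27.6), (4, 33.1), (20, 33.9), (36, 34.2), (52, 32.7)]
wrist [311, 341, 24, 30, 126] [array([37.4,  1.2]), array([23., 15.]), np.float64(1.5)] z by x: [(36, 34.4), (52, 33.6)]
```

View pics/i3.png

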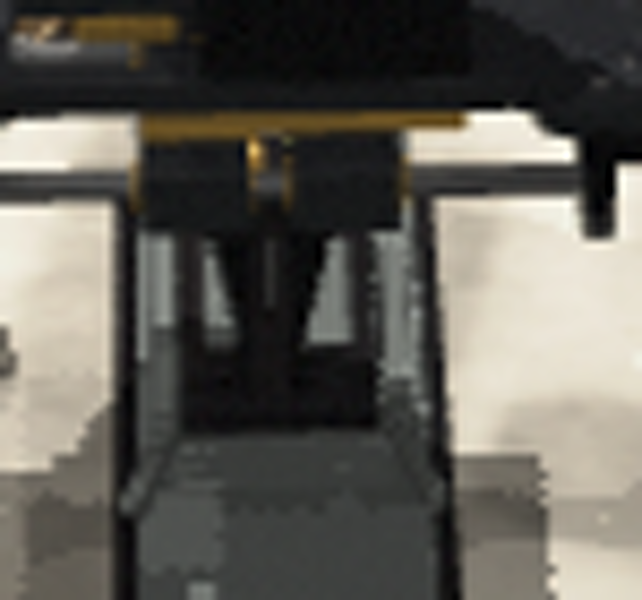

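The tail (row 430) sits just in front of the crest, partly down, held by the lip; about 4 mm is left. I press from above near the tail.

Request:
send_rows(increments=[0, 0, 0, 0.34, -1.15, 0, 0, 0, 0, 0, 0.34, -1.15, 0, 0, 0, 0, 0, 0, 0, -0.9, 0, 0, 0, 0, 0, 0, -0.5, 0, 0, 0, 0, 0, 0, 0, 0, 0, 0, 0, 0, 0, 0, 0])

```text
time: 16.22
position: [0.5536, -0.1064, 0.0242]
tool_rot: [0.6, 0.8, -0.0, -0.001]
ft_force: [-0.6, 0.7, -0.4]
grip_width: 0.0003
grip_force: 0.0
```

```bash
python3 look.py
```

```text
t 16.22 tcp cradle mm [ 4.8 -0.  24.2] w 0.0003 F [-0.6  0.7 -0.4]
side [291, 217, 25, 25, 339] [array([33.4, -2.3]), array([57.6, 94.6]), np.float64(89.7)] z by x: [(-12, 40.7), (4, 34.3), (20, 34.1), (36, 32.3), (52, 32.4)]
wrist [263, 267, 8, 15, 73] [array([ -0.7, -31.3]), array([8.3, 3.2]), np.float64(0.1)] z by x: []
wrist [273, 266, 110, 19, 1229] [array([-0.9,  2.8]), array([60.3,  9.3]), np.float64(89.9)] z by x: [(4, 34.7)]
wrist [311, 341, 24, 30, 125] [array([49.7, -3.1]), array([21.6, 13.3]), np.float64(19.3)] z by x: [(36, 34.7), (52, 33.7)]
```

Request:
send_rows(increments=[0, 0, 0, 0, 0, -0.2, 0, 0, 0, 0, 0, 0, -0.2, 0, 0, 0, 0, 0, 0, -0.1, 0, 0, 0, 0, 0, 0, 0, 0])

```text
time: 16.65
position: [0.5548, -0.1065, 0.0204]
tool_rot: [0.6, 0.8, 0.0, 0.0]
ft_force: [0.0, 0.1, 0.5]
grip_width: 0.0004
grip_force: 0.2
```

Request:
send_rows(increments=[0, 0, 0, 0, 0, -0.1, 0, 0, 0, 0, 0, 0, -0.1, 0, 0, 0, 0, 0, 0, 0, 0])

```text
time: 16.9
position: [0.5547, -0.1065, 0.0183]
tool_rot: [0.6, 0.8, 0.0, -0.0]
ft_force: [-0.1, 1.3, 2.6]
grip_width: 0.0005
grip_force: 1.0
```

```bash
python3 look.py
```

```text
t 16.9 tcp cradle mm [ 5.2  0.9 18.3] w 0.0005 F [-0.1  1.3  2.6]
side [291, 219, 23, 23, 304] [array([29.6,  0.3]), array([52.5, 83.3]), np.float64(89.7)] z by x: [(-12, 36.8), (4, 32.2), (20, 30.0), (36, 29.4)]
wrist [271, 272, 102, 18, 992] [array([-2.6, -0.4]), array([54.2,  5.8]), np.float64(89.5)] z by x: [(4, 30.5)]
wrist [374, 272, 10, 10, 78] [array([-1.1, 30.6]), array([4.7, 4.8]), np.float64(4.9)] z by x: []
wrist [311, 341, 24, 30, 126] [array([46.9,  2.7]), array([12.9, 20.9]), np.float64(71.3)] z by x: [(36, 32.5), (52, 32.2)]
```

Request:
send_rows(increments=[0, 0, 0, 0, 0, -0.1, 0, 0, 0, 0, 0, 0, -0.1, 0, 0, 0, 0, 0, 0, 0, 0])

```text
time: 17.25
position: [0.5547, -0.1066, 0.0172]
tool_rot: [0.6, 0.8, 0.0, 0.0]
ft_force: [-1.8, 1.9, 9.0]
grip_width: 0.0008
grip_force: 4.4
```

Request:
send_rows(increments=[0, 0, 0, 0, 0, -0.1, 0, 0, 0, 0, 0, 0, 0, 0])

```text
time: 17.42
position: [0.5547, -0.1066, 0.0171]
tool_rot: [0.6, 0.8, 0.0, 0.0]
ft_force: [-3.2, 3.5, 15.6]
grip_width: 0.0005
grip_force: 7.7
```

Stiff at tip height about 31 mm: the pack is on the floor. Lift away and check.

Request:
send_rows(increments=[0, 0, 0, 0, 0, 0.3, 0, 0, 0, 0, 0, 0, 2, 0, 0, 0, 0, 0, 0, 4, 0, 0, 0, 0, 0, 0, 4, 0, 0, 0, 0, -1, 3.5, 2, 0, 0, 0, 0, -1, 3.5, 0, 0, 0, 0, 0, -1, 3.5, 0, 0, 0, 0, 0, -1, 3.5, 0, 0, 0, 0, 0, -1, 3.5, 0, 0, 0, 0, 0, 0, 0, 0, 0, 0, 0, 0, 0, 0, 0, 0])

```text
time: 18.33
position: [0.5039, 0.0697, 0.1382]
tool_rot: [0.599, 0.801, -0.0, -0.0]
ft_force: [0.7, -0.4, 0.3]
grip_width: 0.0001
grip_force: 0.0
```

```bash
python3 look.py z_
python3 - <<'E'
import cv2
a=cv2.imread('pics/z_side.png'); b=cv2.imread('pics/z_wrist.png')
cv2.imwrite('pics/z3.png',cv2.hconcat([cv2.resize(a[190:290,270:345],(400,534),interpolation=2),cv2.resize(b,(400,534))]))
E
```

```text
t 18.33 tcp cradle mm [-178.2    2.2  138.2] w 0.0001 F [ 0.7 -0.4  0.3]
```

View pics/z3.png

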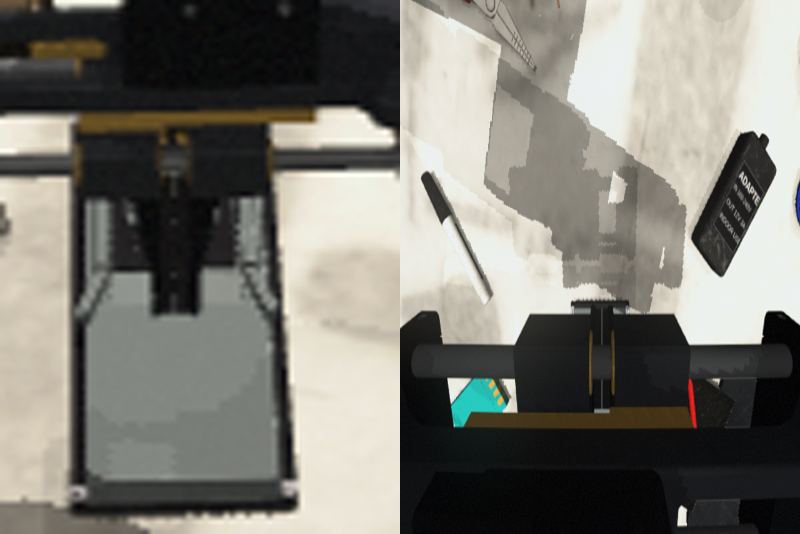

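Left: the arm hides the bay in the side view; right: the wrist camera doesn't cover it. Raise the hand out of the sight line.

Request:
send_rows(increments=[0, 0, 0, 0, 0, 4, 0, 0, 0, 0, 0, 0, 4, 0, 0, 0, 0, 0, 0, 4, 0, 0, 0, 0, 0, 0, 4, 0, 0, 0, 0, 0, 0, 4, 0, 0, 0, 0, 0, 0, 4, 0, 0, 0, 0, 0, 0, 0, 0, 0, 0, 0, 0, 0, 0, 0])

```text
time: 19.1
position: [0.5069, 0.0664, 0.3812]
tool_rot: [0.601, 0.799, 0.002, 0.003]
ft_force: [0.1, 0.5, -1.4]
grip_width: 0.0003
grip_force: 0.0
```

```bash
python3 look.py y_
python3 - <<'E'
from look import *
g=cv2.imread('pics/y_side.png'); cv2.imwrite('pics/y3.png',cv2.resize(g[185:290,265:345],(457,600),interpolation=2))
c=snap('side');Q=cr(cloud(c))
print([(x,round(float(np.median(Q[...,2][(abs(Q[...,1])<20)&(abs(Q[...,0]-x)<4)&(Q[...,2]<60)])),1)) for x in range(-30,110,8)])
E
```

```text
t 19.1 tcp cradle mm [-174.2    4.1  381.2] w 0.0003 F [ 0.1  0.5 -1.4]
side [289, 199, 27, 42, 945] [array([65.3, -1.5]), array([148.5,  63.3]), np.float64(1.1)] z by x: [(4, 30.6), (20, 31.1), (36, 30.2), (52, 31.1), (68, 31.1), (84, 36.9), (100, 39.1)]
wrist [314, 341, 17, 30, 103] [array([113.2,   5.3]), array([27.6, 58. ]), np.float64(73.5)] z by x: [(84, 39.5), (100, 41.2)]
[(-30, 19.6), (-22, 20.4), (-14, 23.1), (-6, 26.6), (2, 30.2), (10, 31.2), (18, 30.9), (26, 31.4), (34, 30.1), (42, 30.8), (50, 30.7), (58, 31.2), (66, 31.1), (74, 31.3), (82, 36.2), (90, 39.0), (98, 40.1), (106, 39.9)]
```

View pics/y3.png

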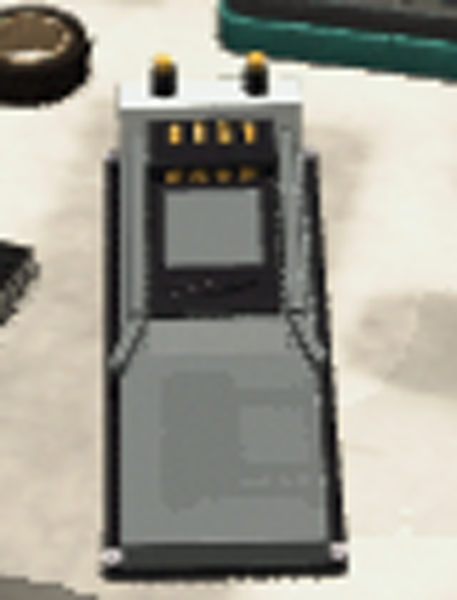

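The pack lies flat: its top is level at about 31 mm from tail to nose. The tail is at the lip (row 315) and the nose is under the keeper (row 180). The bystanders look untouched and the arm is clear, so I hand in.

```bash
python3 -c "
from rig import robot
print(robot.hand_in())"
```

```text
the job is handed in; nothing more can be done
None
```

I loaded the pack into the cradle and handed the job in: in the last side view it lies flat on the bay floor between lip and contacts, the arm is clear of it, and the meter and brick look untouched; the hand-in returned no verdict.

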